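Short spin on the micro-centrifuge

TASK

Give the loaded micro-centrifuge a short spin: first push its open lid down until the catch holds it shut, then tip the mains rocker on the right of its panel to on (right half down), and last press the round short-spin key on the left of the panel fully down. The rotor turns only while that key is held, so finish while still holding it down. Work with the closed fingertips, nothing needs grasping; leave the square lid-release key in the middle alone, and do not lift or shift anything lying or standing round the machine.

Things in the scene. Friction and masses are not known exactly. Their poses are not given: they have to be found in the camera images.
- centrifuge: white bench micro-centrifuge, fixed, 237 deep x 200 wide x 111 mm high (lid shut). Origin on the bench under its middle; x to its back (hinge side), y to its left, z up. Key panel from x = -125 to -55 mm, rising 12 degrees to the back, surface 59 to 74 mm above the bench. On it at x = -90 mm: rocker y = -60, square key y = +4, round key y = +62 mm. Behind it the 96 mm high deck with the lid.
- lid (a joint): lid angle, rad: 0 = fully down, grows as the front edge rises. A spring lifts the lid; at the start friction lets it rest at 0.5 to 0.95. Going down, a striker bar under its front edge meets a sprung catch near 0.13 and snaps in below 0.02; this takes up to 7 N near the front edge. Let go, a caught lid stays at about 0.02, an uncaught one springs up.
- lid_front (a point): where to push: point on the lid's outer face, on its middle line, 17 mm behind the front edge, 140 mm from the hinge axis along the lid and 13 mm off it. The lid is 157 mm long, 188 wide, 14 thick, flat on top, with a round clear window. z axis: outwards, normal to the face; x axis: towards the hinge.
- lid_hinge (a point): middle of the lid's hinge axis, at the back of the machine 99 mm above the bench; the axis runs along the machine's y.
- mains_rocker (a joint): angle of the black rocker switch, rad: 0 = off (left half down, right half standing up), 0.40 = on (right half down). It tips left or right about an axis along the panel's slope, snaps over the middle to whichever end it is past, and takes about 2 N on the outer part of the raised half.
- rocker_right (a point): where to press: on the rocker's right face, 15 mm right of the axis. The rocker is 41 mm wide, 21 mm deep, its two faces form a shallow V. The raised half's edge stands about 17 mm above the panel; pressed home the face lies about 9.5 mm above the panel, parallel to it, this point having sunk about 6 mm. The bezel round it is 4 mm high.
- spin_key (a joint): travel of the round key, m: 0 = up, 0.005 = fully down. Spring loaded, 1.7 N at first, 4.4 N fully down; moves square to the panel and comes up when let go.
- spin_key_top (a point): top centre of the round, slightly domed short-spin key, 25 mm in diameter, standing 12 mm above the panel, in a 3 mm high collar. z axis: square to the panel, outwards.
- open_key (a joint): travel of the square lid-release key, m: 0 = up, 0.005 = fully down. Not to be pressed.
- open_key_top (a point): top centre of the square lid-release key, 23 x 23 mm, standing 12 mm above the panel.
- vial_a: stoppered plastic fly vial, 28 mm in diameter, 113 mm high, standing to the right of the machine; origin under its centre. Leave alone.
- vial_b: second such vial, standing to the right of the machine; origin under its centre. Leave alone.
- dropper_bottle: brown dropper bottle, 29 mm in diameter, 86 mm high, standing to the right of the machine; origin under its centre. Leave alone.
- tip_rack: pipette tip box with clear lid, 90 x 118 x 62 mm, well to the left of the machine; origin under its centre. Leave alone.
- marker_black: marker pen 142 mm long, 18 mm thick, lying on the sheets of paper left of the machine; origin under its centre, its length along y. Leave alone.
- pipette: pipette 235 mm long, 34 mm high, lying just in front of the machine; origin under its centre, its length along y. Leave alone.
- tally_counter: round hand tally counter, 45 mm in diameter, 18 mm high, lying to the right in front; origin under its middle. Leave alone.
- media_bottle: glass bottle with screw cap, 56 mm in diameter, 111 mm high, standing well to the left; origin under its centre. Leave alone.

How it is judged:
By the outcome, as a careful person would: the job done as asked, in the order asked, and still so for the second after the job is handed in, while the arm keeps its last pose, push and grip.
It also fails if it takes over 48 s, if anything falls off the work surface, if the arm or the gripper's body presses on something with over 40 N, if the wrist force passes 120 N, or if a joint passes its speed limit or range.

ROBOT

A 6-joint arm with a two-finger parallel gripper is mounted at the origin on a cart in front of the work surface, level with it; the furniture and walls round the work are solid. World frame = base frame: x ahead of the robot, y to its left, z up, the work surface at z = 0. Lengths are in m, angles in rad, forces in N, time in s.
With the tool pointing down it reaches from about 0.275 to 0.85 m from the base axis. Payload 5.2 kg.
Tool frame: the origin (TCP) lies midway between the tips of the shut fingers; the grasp point (between the pads) lies env.pinch_z behind it (env.pinch_z is the distance from the TCP to the grasp point, in m); z points along the fingers, y is the line along which they close (so a half turn about z gives the same grasp; the last joint's range is limited). The gripper opens to 85 mm and grips with 20 to 120 N. Pads are 22 mm wide; open, the fingers measure 114 mm over their backs; the gripper's body (76 mm by 85 mm) begins 54 mm behind the grasp point. The pads swing forward as they close: fully open they stand 13 mm farther back than shut.
Start: joints at [0.921, 0.259, 1.535, -0, 1.348, -0.203], TCP at [0.238, 0.496, 0.231] pointing down, gripper open.
Joint ranges: [-3.14, 3.14], [-0.91, 2.08], [0.19, 2.58], [-1.22, 4.36], [0.22, 2.71], [-3.12, 3.12]. Speed limits (rad/s): [2.57, 2.57, 3.14, 3.14, 3.14, 3.14].

INTERFACE

Orientations are given as a unit quaternion [x, y, z, w].
In Python, from plant import env, cam, job gives the robot as it stands (env), with the cameras (cam) and the job (job).
- The arm moves only by the shell command python3 shift.py 'ROWS' [FORCE]. ROWS is a JSON list of rows, 1 to 5 of them, each written [[dx, dy, dz], turn, opening]: dx, dy, dz in fractions of the full range, 1 being 0.2 m, then a turn about the tool's z in fractions of the full range, 1 being pi rad, then the finger opening in m; each row shifts and turns the commanded pose from where the row before left it, along the tool's axes as they then stand; what a row does not reach is not made up. A row lasts 1/12 s, in which the tool goes at most 0.0417 m and 0.125 rad, less where a joint would pass 70% of its speed; a pose out of reach is approached as far as the arm can. The fingers move at their own pace and stop on an object; FORCE is the grip in N (left out, the last holds). Time passes only in rows, so rows that do not move let the fingers close. It prints the time, the measured TCP pose, the force, the opening and the grip force at its end. No shift or turn number may pass 1 either way. Input that does not fit is refused with a message, and nothing moves.
- env.sense(): the state, without advancing time (a new reading comes with each control period).
- cam.read_camera(name): name is "side" or "top"; returns the picture (480x640x3 uint8, red, green, blue); there is no depth.
- cam.camera_model(name): a dict with "fx", "fy", "cx", "cy" (pixels), "cam_to_world" (4x4, takes a point from camera to world coordinates). Camera axes: x right, y down, z forward; pixel columns grow to the right and rows downward; lengths in m; the calibration is good to about 2 mm. A picture is of the moment at which its call begins. camera_model takes no time and is no camera call.
- job.sign_off(): hands the job in; it is judged then, once.
The state is a dict: "clock": time; "joint_pos": joint angles; "joint_velocities": joint speeds; "joint_efforts": joint torques, N m; "tool_pos": TCP position; "orientation": TCP orientation; "ft_force": force on the tool from outside, world axes, zero at the start; "torque": the same for the moment, N m; "width": finger opening in m; "grip_force": force on a finger pad.
Only numpy, scipy, OpenCV 4.12 (cv2) and the standard library are available. Lean on these libraries where they do the work, as an engineer would, in place of code of your own. Each camera call takes 0.05 s, during which the arm holds its last target. There are 200 camera calls.

## Working session

There is one attempt and no reset: what is moved stays moved. The work goes in short steps, Python scripts to look and compute and a shell command to move; the robot and the scene stay as the last step left them, time stands still between calls to the robot, and variables do not carry over. Pictures are saved under pics/ and viewed, at most 10 in all, crops included, and the job is handed in when it is done.

```bash
ls; mkdir -p pics; python3 - <<'E'
from plant import env, cam, job
import cv2
for n in("side","top"):
    cv2.imwrite(f"pics/{n}0.png",cam.read_camera(n)[:,:,::-1])
    m=cam.camera_model(n);print({k:(v if isinstance(v,(int,float)) else __import__('numpy').round(v,4).tolist()) for k,v in m.items()})
s=env.sense();print(s['clock'],s['tool_pos'],s['orientation'],s['width'])
E
```

```text
pics
plant.py
shift.py
{'fx': 538.2988492820731, 'fy': 538.2988492820731, 'cx': 311.1707536753446, 'cy': 238.15616723918615, 'cam_to_world': [[0.9985, 0.0166, -0.0518, 0.6152], [0.0505, -0.6382, 0.7683, -1.1136], [-0.0203, -0.7697, -0.638, 0.9635], [0.0, 0.0, 0.0, 1.0]]}
{'fx': 484.27483284148104, 'fy': 484.27483284148104, 'cx': 321.2750369231632, 'cy': 239.79008435695206, 'cam_to_world': [[-0.0224, -0.9958, 0.089, 0.4136], [-0.9997, 0.0223, -0.0019, -0.0441], [-0.0, -0.089, -0.996, 1.2898], [0.0, 0.0, 0.0, 1.0]]}
0.1 [0.23732854 0.49562202 0.2305272 ] [ 2.21550332e-01  9.75148563e-01 -7.78811890e-04 -3.50730550e-04] 0.08553234130277237
```

View pics/side0.png

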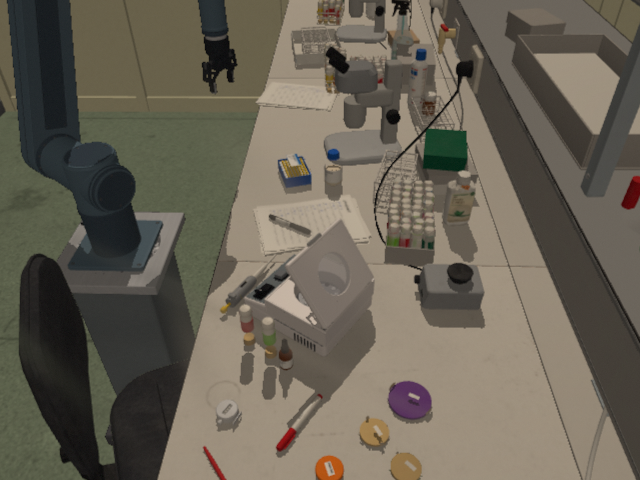

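View pics/top0.png

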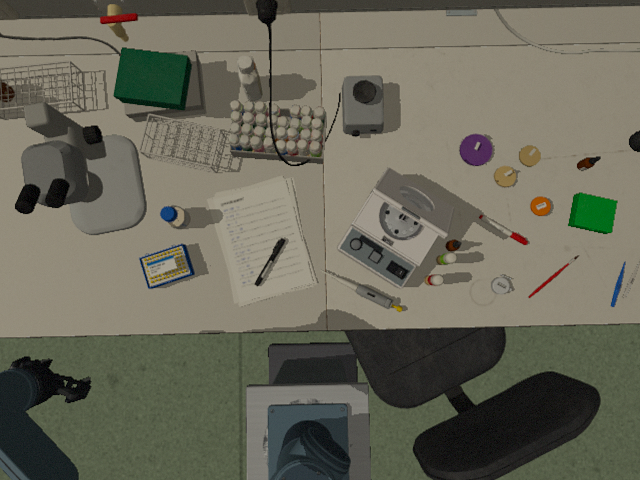

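The machine is rotated about 25-30° in the top view, around pixel (395,225), with its lid open towards the back right. I'll zoom in on both views.

```bash
python3 - <<'E'
import cv2
a=cv2.imread("pics/top0.png")[160:310,320:480];cv2.imwrite("pics/topz.png",cv2.resize(a,None,fx=5,fy=4*1.0 if 0 else 5*0.8,interpolation=cv2.INTER_CUBIC) if 0 else cv2.resize(a,None,fx=4,fy=4,interpolation=cv2.INTER_CUBIC))
a=cv2.imread("pics/side0.png")[215:365,225:385];cv2.imwrite("pics/sidez.png",cv2.resize(a,None,fx=4,fy=4,interpolation=cv2.INTER_CUBIC))
E
```

```text
(no output)
```

View pics/topz.png

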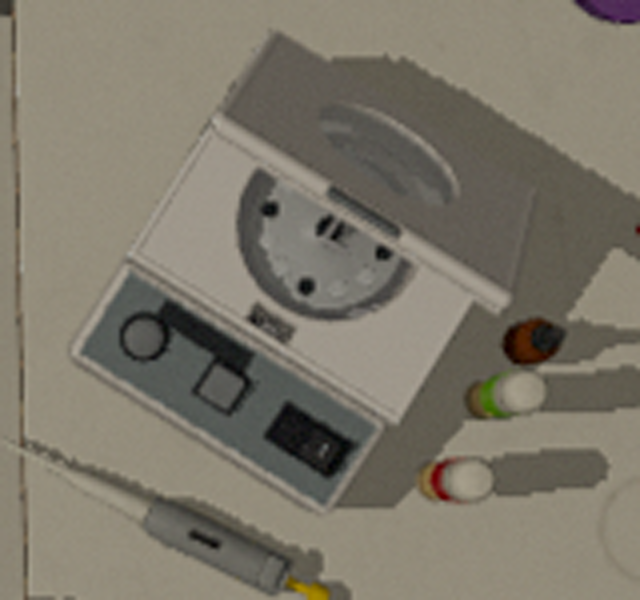

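View pics/sidez.png

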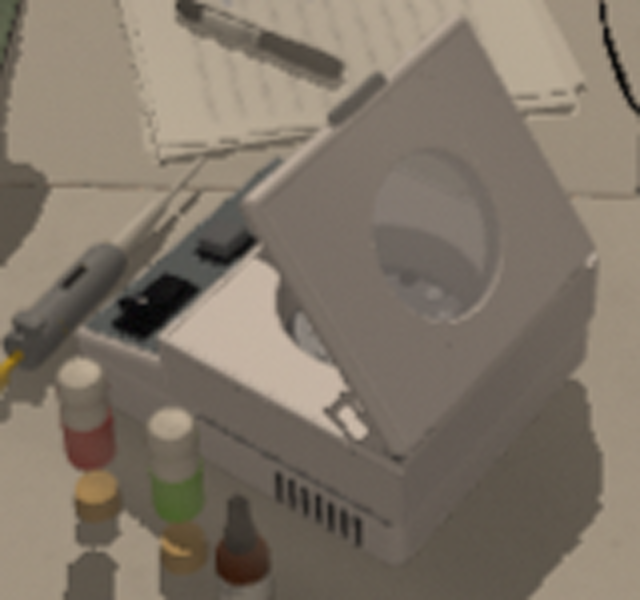

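```bash
cat > fit.py <<'E'
import numpy as np
from plant import env, cam, job
from scipy.optimize import least_squares
M={n:cam.camera_model(n) for n in("side","top")}
def proj(n,P):
    m=M[n];T=np.linalg.inv(np.array(m["cam_to_world"]));c=T[:3,:3]@P+T[:3,3]
    return np.array([m["fx"]*c[0]/c[2]+m["cx"],m["fy"]*c[1]/c[2]+m["cy"]])
def lidpt(hx,a,u,o,y): # u along lid from hinge, o off it
    return [hx-u*np.cos(a)+o*np.sin(a),y,.099+u*np.sin(a)+o*np.cos(a)]
def W(p,q):
    c,s=np.cos(p[2]),np.sin(p[2]);return np.array([p[0]+c*q[0]-s*q[1],p[1]+s*q[0]+c*q[1],q[2]])
E
cat > run.py <<'E'
from fit import *
obs=[("top",(144,335),(-.0925,.062,.0782)),("top",(222,383),(-.0925,.004,.0782)),("top",(310,438),(-.0915,-.06,.073)),
("top",(72,352),(-.125,.1,.059)),("top",(325,513),(-.125,-.1,.059)),("top",(130,260),(-.055,.1,.096)),("top",(395,424),(-.055,-.1,.096)),
("top",(215,118),("f",.094)),("top",(507,307),("f",-.094)),
("side",(462,18),("f",.094)),("side",(250,200),("f",-.094)),
("side",(160,345),(-.055,-.1,.096)),("side",(82,330),(-.125,-.1,.059)),("side",(155,303),(-.0915,-.06,.073)),("side",(225,243),(-.0925,.004,.0782))]
off={"top":np.array([320,160]),"side":np.array([225,215])}
def res(p):
    r=[]
    for n,z,q in obs:
        if q[0]=="f": q=lidpt(p[3],p[4],.157,.013 if n=="side" else .006,q[1])
        r.append(proj(n,W(p,q))-(np.array(z)/4+off[n]-.375))
    return np.ravel(r)
s=least_squares(res,[.4,-.2,-.5,.1,.8],loss="soft_l1");p=s.x
print(p.round(4));print(res(p).reshape(-1,2).round(1).tolist())
a=np.arange(0,1,.1)
for n,q in dict(lidf=lidpt(p[3],p[4],.14,.013,0),lidshut=lidpt(p[3],.0,.14,.013,0),hinge=(p[3],0,.099),round=(-.0925,.062,.0782),rock=(-.0927,-.075,.08),sq=(-.0925,.004,.0782)).items(): print(n,W(p,q).round(4))
E
python3 run.py
```

```text
[ 0.5528 -0.2362 -0.596   0.0937  0.9754]
[[0.2, -0.0], [0.2, 0.5], [-0.2, 0.3], [-1.7, -1.1], [1.6, 1.5], [-0.6, -2.8], [1.6, -0.1], [0.3, 1.7], [-0.3, 0.3], [1.1, -0.8], [0.7, 0.4], [-0.5, -0.5], [-2.5, 1.4], [0.9, 0.0], [0.5, -2.1]]
lidf [ 0.5742 -0.2508  0.2222]
lidshut [ 0.5144 -0.2102  0.112 ]
hinge [ 0.6303 -0.2888  0.099 ]
round [ 0.511  -0.133   0.0782]
rock [ 0.434  -0.2463  0.08  ]
sq [ 0.4785 -0.181   0.0782]
```

Careful with the scale: shifts go in shares of 0.2 m and turns go in shares of pi rad. That gives: -0.03 m is -0.15, -0.02 m is -0.1, 0.075 rad is 0.0239.

```bash
cat > st.py <<'E'
from plant import env, cam, job
import numpy as np
from scipy.spatial.transform import Rotation as R
s=env.sense();p=np.array(s['tool_pos']);d=p[:2]-[.5528,-.2362];c,q=np.cos(-.596),np.sin(-.596)
r=R.from_quat(s['orientation']).as_matrix()
print('t',round(s['clock'],2),'machine xyz mm',(1000*np.array([c*d[0]+q*d[1],-q*d[0]+c*d[1],p[2]])).round(1),'yaw err',round(np.arctan2(r[1,1],r[0,1])-(np.pi/2-.596),4),'tilt',r[2].round(3),'F',np.round(s['ft_force'],1),'w',round(s['width'],4),'j',np.round(s['joint_pos'],2))
E
python3 shift.py '[[[0, 0, -0.15], 0.0239, 0], [[0, 0, -0.15], 0.0239, 0], [[0, 0, -0.15], 0, 0], [[-0.15, -0.1, 0], 0, 0], [[-0.15, -0.1, 0], 0, 0]]' 20; python3 st.py; python3 -c "from plant import env, cam, job;print(env.pinch_z)"
```

```text
clock: 0.52
tool_pos: [0.2651, 0.4301, 0.3229]
orientation: [0.292, 0.956, 0.002, 0.001]
ft_force: [0.5, -0.2, -0.4]
width: 0.0256
grip_force: 0.0
t 0.52 machine xyz mm [-612.1  389.9  322.9] yaw err 0.0026 tilt [-0.001  0.004 -1.   ] F [ 0.5 -0.2 -0.4] w 0.0256 j [ 0.8   0.13  1.48  0.    1.53 -0.18]
0.0187
```

Converted, -0.034 m is -0.17, -0.02 m is -0.1.

```bash
python3 shift.py '[[[-0.17, -0.1, 0], 0, 0], [[-0.17, -0.1, 0], 0, 0], [[-0.17, -0.1, 0], 0, 0], [[-0.17, -0.1, 0], 0, 0], [[-0.17, -0.1, 0], 0, 0]]' >/dev/null; python3 st.py;  python3 shift.py '[[[-0.17, -0.1, 0], 0, 0], [[-0.17, -0.1, 0], 0, 0], [[-0.17, -0.1, 0], 0, 0], [[-0.17, -0.1, 0], 0, 0], [[-0.17, -0.1, 0], 0, 0]]' >/dev/null; python3 st.py
```

```text
t 0.93 machine xyz mm [-441.   287.4  321.1] yaw err -0.0003 tilt [ 0. -0. -1.] F [ 1.7 -0.3 -0.1] w 0.0 j [ 0.36 -0.01  1.63 -0.    1.52 -0.62]
t 1.35 machine xyz mm [-270.9  187.3  321.2] yaw err -0.0009 tilt [ 0.  0. -1.] F [0.4 0.4 0. ] w 0.0002 j [-0.09  0.01  1.61  0.    1.52 -1.07]
```

Converted, -0.036 m is -0.18, -0.021 m is -0.105.

```bash
python3 shift.py '[[[-0.18, -0.105, 0], 0, 0], [[-0.18, -0.105, 0], 0, 0], [[-0.18, -0.105, 0], 0, 0], [[-0.18, -0.105, 0], 0, 0], [[-0.18, -0.105, 0], 0, 0]]' >/dev/null; python3 st.py;  python3 shift.py '[[[-0.18, -0.105, 0], 0, 0], [[-0.18, -0.105, 0], 0, 0], [[-0.18, -0.105, 0], 0, 0], [[-0.18, -0.105, 0], 0, 0], [[0, 0, 0], 0, 0]]' >/dev/null; python3 st.py
```

```text
t 1.77 machine xyz mm [-90.8  82.1 320.9] yaw err -0.0012 tilt [ 0.001  0.    -1.   ] F [ 0.   0.9 -0.1] w 0.0002 j [-0.43  0.19  1.41  0.    1.55 -1.4 ]
t 2.18 machine xyz mm [ 56.7  -5.8 317.1] yaw err -0.0062 tilt [ 0.002 -0.002 -1.   ] F [-1.6  0.3 -1.1] w 0.0001 j [-0.6   0.42  1.1  -0.    1.63 -1.57]
```

Converted, 0.03 m is 0.15, 0.02 m is 0.1.

```bash
python3 shift.py '[[[0.1, 0.025, 0.15], 0, 0], [[0, 0, 0.15], 0, 0], [[0, 0, 0.1], 0, 0], [[0, 0, 0], 0, 0]]' >/dev/null; python3 st.py; python3 - <<'E'
from plant import env, cam, job
import cv2,numpy as np
a=cam.read_camera("side")[200:350,240:400];b=cam.read_camera("top")[160:310,320:480]
cv2.imwrite("pics/lid1.png",cv2.resize(np.hstack([a,b])[:,:,::-1],None,fx=2.5,fy=2.5,interpolation=cv2.INTER_CUBIC))
E
```

```text
t 2.52 machine xyz mm [ 28.4   4.5 235.4] yaw err -0.0009 tilt [ 0.011 -0.    -1.   ] F [-1.   0.2 -0.6] w -0.0002 j [-0.58  0.41  1.31  0.    1.43 -1.56]
```

View pics/lid1.png

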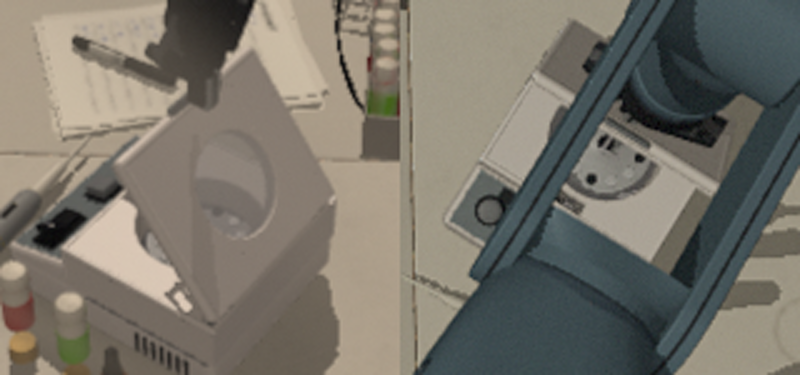

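The fingertip is just above the lid's outer face near its front edge, at about (205,100) in the left crop. I'll shift it back a bit and then push down along the lid's arc.

Converted, 0.013 m is 0.065, -0.01 m is -0.05.

```bash
python3 shift.py '[[[-0.05, -0.02, 0], 0, 0], [[0, 0, 0.065], 0, 0], [[0, 0, 0], 0, 0]]' >/dev/null; python3 st.py; python3 shift.py '[[[0.05, 0, 0.04], 0, 0], [[0.05, 0, 0.04], 0, 0], [[0.05, 0, 0.045], 0, 0], [[0.04, 0, 0.05], 0, 0], [[0.04, 0, 0.05], 0, 0]]' >/dev/null; python3 st.py
```

```text
t 2.87 machine xyz mm [ 42.3   0.4 228.7] yaw err -0.001 tilt [-0.001 -0.    -1.   ] F [-0.3  0.8 -1.2] w -0.0001 j [-0.59  0.43  1.3  -0.    1.42 -1.56]
t 3.28 machine xyz mm [ -3.5   0.7 185.6] yaw err -0.0006 tilt [-0.004 -0.    -1.   ] F [-0.6 -0.4  1.7] w 0.0002 j [-0.59  0.37  1.49 -0.    1.28 -1.56]
```

Converted, 0.012 m is 0.06, 0.01 m is 0.05.

```bash
python3 shift.py '[[[0.035, 0, 0.06], 0, 0], [[0.035, 0, 0.06], 0, 0], [[0.03, 0, 0.06], 0, 0], [[0.025, 0, 0.05], 0, 0], [[0.02, 0, 0.05], 0, 0]]' >/dev/null; python3 st.py; python3 shift.py '[[[0.015, 0, 0.03], 0, 0], [[0, 0, 0.02], 0, 0], [[0, 0, 0.02], 0, 0], [[0, 0, 0], 0, 0]]' >/dev/null; python3 st.py
```

```text
t 3.7 machine xyz mm [-31.6   0.8 129.5] yaw err -0.0006 tilt [-0.005  0.    -1.   ] F [ 3.2 -2.   3.2] w 0.0001 j [-0.59  0.38  1.63  0.    1.13 -1.56]
t 4.03 machine xyz mm [-36.4   0.7 113.2] yaw err -0.0008 tilt [ 0.001  0.    -1.   ] F [-0.8  0.5  1.2] w 0.0002 j [-0.59  0.39  1.65  0.    1.1  -1.56]
```

Converted, 0.002 m is 0.01.

```bash
for i in 1; do python3 shift.py '[[[0, 0, 0.01], 0, 0], [[0, 0, 0], 0, 0]]' >/dev/null; python3 st.py; python3 shift.py '[[[0, 0, 0.01], 0, 0], [[0, 0, 0], 0, 0]]' >/dev/null; python3 st.py; python3 shift.py '[[[0, 0, 0.01], 0, 0], [[0, 0, 0], 0, 0]]' >/dev/null; python3 st.py; done
```

```text
t 4.2 machine xyz mm [-36.5   0.7 112. ] yaw err -0.0007 tilt [ 0.001 -0.    -1.   ] F [-0.9  1.5  5.1] w -0.0004 j [-0.59  0.39  1.66 -0.    1.09 -1.56]
t 4.37 machine xyz mm [-36.4   0.7 111.8] yaw err -0.0005 tilt [-0. -0. -1.] F [-4.2  3.3 18.1] w -0.0002 j [-0.59  0.39  1.66 -0.    1.09 -1.56]
t 4.53 machine xyz mm [-36.4   0.7 111.6] yaw err -0.0003 tilt [-0.001 -0.    -1.   ] F [-8.4  5.6 29.3] w 0.0001 j [-0.59  0.39  1.66 -0.    1.09 -1.56]
```

Converted, -0.03 m is -0.15, 0.026 m is 0.13.

```bash
python3 shift.py '[[[0, 0, -0.1], 0, 0], [[0, 0, -0.15], 0, 0], [[0.15, -0.15, 0], 0, 0], [[0.13, -0.15, 0], 0, 0], [[0, -0.09, 0], 0, 0]]' >/dev/null; python3 shift.py '[[[0, 0, 0], 0, 0]]' >/dev/null; python3 st.py; python3 - <<'E'
from plant import env, cam, job
import cv2,numpy as np
a=cam.read_camera("side")[200:350,240:400];b=cam.read_camera("top")[160:310,320:480]
cv2.imwrite("pics/lid2.png",cv2.resize(np.hstack([a,b])[:,:,::-1],None,fx=2.5,fy=2.5,interpolation=cv2.INTER_CUBIC))
E
```

```text
t 5.03 machine xyz mm [-93.2 -79.3 157.4] yaw err -0.0032 tilt [ 0.001 -0.001 -1.   ] F [ 0.7 -0.8  0.2] w 0.0003 j [-0.75  0.23  1.76 -0.    1.15 -1.72]
```

View pics/lid2.png

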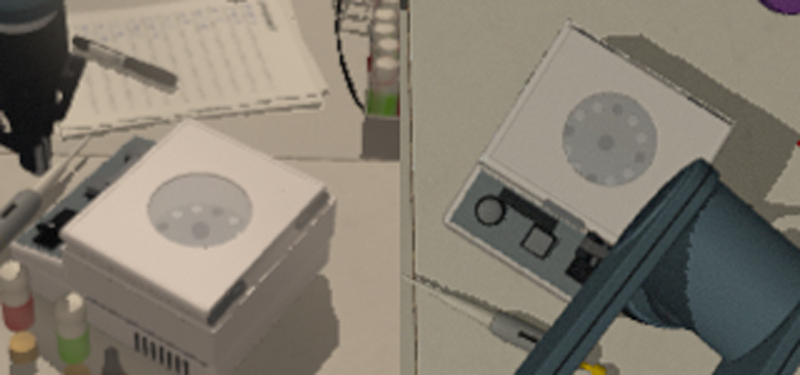

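Converted, 0.03 m is 0.15, 0.025 m is 0.125.

```bash
python3 - <<'E'
from fit import *
p=[.5528,-.2362,-.596];m=M["top"];T=np.array(m["cam_to_world"])
for u,v in((437.4,279.6),(450,257.6)):
    d=T[:3,:3]@[(u-m["cx"])/m["fx"],(v-m["cy"])/m["fy"],1];k=(.113-T[2,3])/d[2];w=T[:3,3]+k*d
    e=w[:2]-p[:2];c,s=np.cos(p[2]),np.sin(p[2]);print(w.round(3),c*e[0]+s*e[1],-s*e[0]+c*e[1])
E
python3 shift.py '[[[0, 0.01, 0.15], 0, 0], [[0, 0, 0.125], 0, 0], [[0, 0, 0.05], 0, 0], [[0, 0, 0], 0, 0]]'>/dev/null; python3 st.py
```

```text
[ 0.416 -0.325  0.113] -0.06338342504843834 -0.15077103831385952
[ 0.468 -0.358  0.113] -0.0013515064343684602 -0.14852743511786742
t 5.47 machine xyz mm [-93.6 -73.7  89.7] yaw err 0.0001 tilt [ 0.006  0.001 -1.   ] F [-0.3  1.2 -0.1] w -0.0001 j [-0.74  0.32  1.84  0.    0.99 -1.71]
```

Converted, 0.004 m is 0.02, -0.003 m is -0.015.

```bash
python3 shift.py '[[[0, -0.015, 0.02], 0, 0], [[0, 0, 0.02], 0, 0], [[0, 0, 0], 0, 0]]' >/dev/null; python3 st.py; python3 shift.py '[[[0, 0, 0.015], 0, 0], [[0, 0, 0], 0, 0]]' >/dev/null; python3 st.py; python3 shift.py '[[[0, 0, 0.01], 0, 0], [[0, 0, 0], 0, 0]]' >/dev/null; python3 st.py
```

```text
t 5.72 machine xyz mm [-90.8 -77.9  84.9] yaw err -0.0007 tilt [-0.002 -0.    -1.   ] F [ 0.1 -0.3  1.6] w 0.0001 j [-0.75  0.32  1.85 -0.    0.97 -1.72]
t 5.88 machine xyz mm [-90.3 -78.7  82.2] yaw err -0.0007 tilt [-0.003 -0.002 -1.   ] F [-0.4 -3.4  2.3] w 0.0002 j [-0.75  0.33  1.85 -0.    0.96 -1.72]
t 6.05 machine xyz mm [-90.1 -79.2  80.4] yaw err -0.0007 tilt [-0.004 -0.002 -1.   ] F [-2.1 -6.7  3.3] w -0.0002 j [-0.75  0.33  1.85 -0.    0.96 -1.72]
```

Converted, -0.01 m is -0.05, 0.004 m is 0.02.

```bash
python3 shift.py '[[[0, 0, -0.05], 0, 0], [[0.005, 0.02, 0], 0, 0], [[0, 0, 0], 0, 0], [[0, 0, 0], 0, 0]]' >/dev/null; python3 st.py; python3 - <<'E'
from plant import env, cam, job
import cv2,numpy as np
a=cam.read_camera("side")[250:325,225:325]
cv2.imwrite("pics/rk.png",cv2.resize(a[:,:,::-1],None,fx=7,fy=7,interpolation=cv2.INTER_CUBIC))
E
```

```text
t 6.38 machine xyz mm [-93.3 -73.2  89.2] yaw err -0.0003 tilt [ 0.001  0.001 -1.   ] F [ 0.3 -0.7 -0.1] w -0.0 j [-0.74  0.31  1.84  0.    0.98 -1.71]
```

View pics/rk.png

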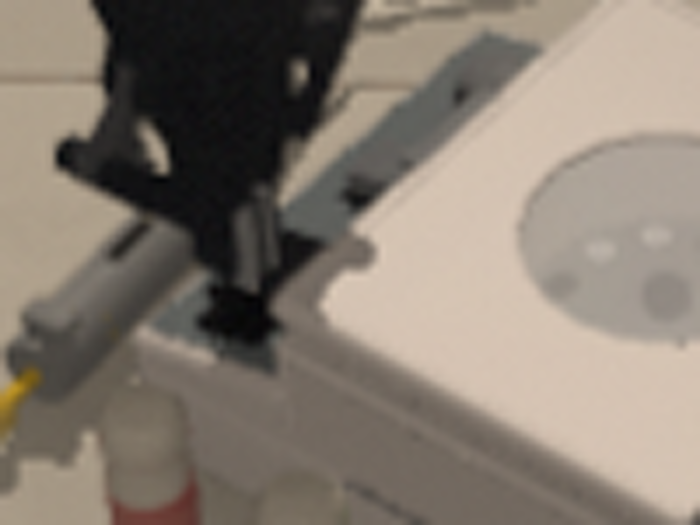

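The picture shows the shut tips at about (255,285), just over the rocker's right half at (240,315). I'll press here, slightly further inboard than before.

Converted, 0.006 m is 0.03, 0.003 m is 0.015.

```bash
python3 shift.py '[[[0, 0, 0.03], 0, 0], [[0, 0, 0.015], 0, 0], [[0, 0, 0], 0, 0]]' >/dev/null; python3 st.py; python3 shift.py '[[[0, 0, 0.01], 0, 0], [[0, 0, 0], 0, 0]]' >/dev/null; python3 st.py; python3 shift.py '[[[0, 0, 0.01], 0, 0], [[0, 0, 0], 0, 0]]' >/dev/null; python3 st.py
```

```text
t 6.68 machine xyz mm [-93.7 -73.6  79.1] yaw err -0.0008 tilt [ 0.002  0.    -1.   ] F [-0.8 -0.1 -0. ] w -0.0001 j [-0.74  0.33  1.85  0.    0.96 -1.71]
t 6.85 machine xyz mm [-93.3 -73.7  77.6] yaw err -0.0009 tilt [ 0.001  0.    -1.   ] F [0.1 1.4 0.1] w -0.0001 j [-0.74  0.33  1.86  0.    0.96 -1.71]
t 7.02 machine xyz mm [-92.9 -73.8  77.1] yaw err -0.0007 tilt [ 0. -0. -1.] F [-3.6  2.2  9.5] w 0.0003 j [-0.74  0.33  1.86 -0.    0.95 -1.71]
```

Converted, 0.001 m is 0.005.

```bash
python3 shift.py '[[[0, 0, 0.005], 0, 0], [[0, 0, 0], 0, 0]]' >/dev/null; python3 st.py; python3 shift.py '[[[0, 0, -0.15], 0, 0], [[0, 0, -0.175], 0, 0], [[0.05, 0.2, 0], 0, 0], [[0.05, 0.2, 0], 0, 0], [[-0.1, 0.2, 0], 0, 0]]' >/dev/null;python3 shift.py '[[[0, 0.09, 0], 0, 0], [[0, 0, 0], 0, 0]]' >/dev/null; python3 st.py; python3 - <<'E'
from plant import env, cam, job
import cv2,numpy as np
a=cam.read_camera("side")[260:320,225:305];b=cam.read_camera("top")[225:285,355:435]
cv2.imwrite("pics/rk2.png",cv2.resize(np.hstack([a,b])[:,:,::-1],None,fx=5,fy=5,interpolation=cv2.INTER_CUBIC))
E
```

```text
t 7.18 machine xyz mm [-92.9 -73.8  76.9] yaw err -0.0006 tilt [-0. -0. -1.] F [-5.   3.5 16.2] w 0.0 j [-0.74  0.33  1.86 -0.    0.95 -1.71]
t 7.77 machine xyz mm [-93.9  65.  140.5] yaw err 0.0028 tilt [-0.001  0.001 -1.   ] F [-0.8 -0.2  0. ] w 0.0002 j [-0.46  0.3   1.72  0.    1.12 -1.44]
```

View pics/rk2.png

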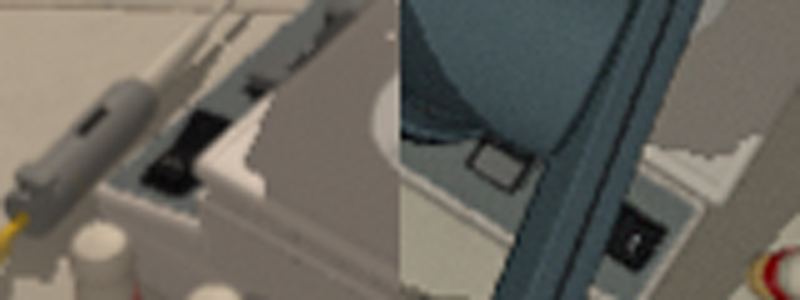

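```bash
python3 - <<'E'
from plant import env, cam, job
import cv2,numpy as np
a=cam.read_camera("side")[275:310,245:285,::-1];b=cv2.imread("pics/side0.png")[275:310,245:285]
o=np.hstack([b,a]).astype(float);o=np.clip(255*(o/255)**.5,0,255).astype(np.uint8)
cv2.imwrite("pics/rk3.png",cv2.resize(o,None,fx=10,fy=10,interpolation=cv2.INTER_CUBIC))
E
```

```text
(no output)
```

View pics/rk3.png

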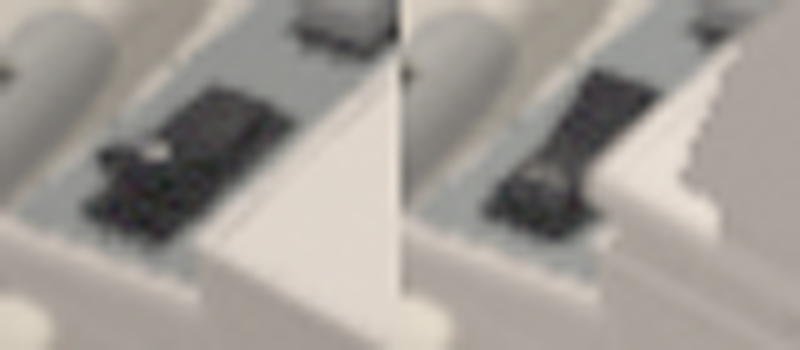

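The rocker has flipped. In the right half of the picture its right end is down at (540,210) and its left end stands up at (620,90). Next is the round key.

Converted, 0.03 m is 0.15, -0.003 m is -0.015.

```bash
python3 shift.py '[[[0, -0.015, 0.15], 0, 0], [[0, 0, 0.125], 0, 0], [[0, 0, 0], 0, 0], [[0, 0, 0], 0, 0]]' >/dev/null; python3 st.py; python3 shift.py '[[[0, 0, 0.025], 0, 0], [[0, 0, 0], 0, 0]]' >/dev/null; python3 st.py; python3 shift.py '[[[0, 0, 0.01], 0, 0], [[0, 0, 0], 0, 0]]' >/dev/null; python3 st.py
```

```text
t 8.25 machine xyz mm [-95.2  57.   84.4] yaw err -0.0026 tilt [ 0.004 -0.001 -1.   ] F [-0.1 -0.2 -0.1] w 0.0002 j [-0.47  0.36  1.79 -0.    1.   -1.45]
t 8.42 machine xyz mm [-93.3  58.   81.1] yaw err -0.0016 tilt [-0.002  0.    -1.   ] F [-0.8 -0.1 -0. ] w -0.0001 j [-0.47  0.37  1.79 -0.    0.98 -1.45]
t 8.58 machine xyz mm [-93.2  58.4  79.2] yaw err -0.0009 tilt [-0.002  0.    -1.   ] F [ 0.6 -0.4  0.7] w 0.0001 j [-0.47  0.37  1.79 -0.    0.98 -1.45]
```

Converted, 0.003 m is 0.015, -0.002 m is -0.01.

```bash
python3 shift.py '[[[0, 0.015, -0.01], 0, 0], [[0, 0, 0.01], 0, 0], [[0, 0, 0], 0, 0]]' >/dev/null; python3 st.py; for r in 1; do python3 shift.py '[[[0, 0, 0.01], 0, 0], [[0, 0, 0], 0, 0]]' >/dev/null; python3 st.py; python3 shift.py '[[[0, 0, 0.01], 0, 0], [[0, 0, 0], 0, 0]]' >/dev/null; python3 st.py;  python3 shift.py '[[[0, 0, 0.005], 0, 0], [[0, 0, 0], 0, 0]]' >/dev/null; python3 st.py; done
```

```text
t 8.83 machine xyz mm [-93.6  61.9  78.7] yaw err -0.0004 tilt [-0.001  0.    -1.   ] F [1.1 0.  1. ] w -0.0 j [-0.47  0.37  1.79  0.    0.98 -1.44]
t 9.0 machine xyz mm [-93.3  61.8  76.6] yaw err -0.0007 tilt [-0.002  0.    -1.   ] F [2.2 0.3 1.9] w -0.0 j [-0.47  0.37  1.79  0.    0.97 -1.44]
t 9.17 machine xyz mm [-93.2  61.7  74.6] yaw err -0.0008 tilt [-0.002  0.    -1.   ] F [ 3.  -0.2  4.4] w 0.0002 j [-0.47  0.38  1.79  0.    0.97 -1.44]
t 9.33 machine xyz mm [-93.1  61.7  74. ] yaw err -0.0009 tilt [-0.002  0.    -1.   ] F [2.9 0.7 6.7] w 0.0004 j [-0.47  0.38  1.79  0.    0.97 -1.44]
```

Converted, 0.001 m is 0.005.

```bash
python3 shift.py '[[[0, 0, 0.005], 0, 0], [[0, 0, 0], 0, 0]]' >/dev/null; python3 st.py;  python3 shift.py '[[[0, 0, 0.005], 0, 0], [[0, 0, 0], 0, 0]]' >/dev/null; python3 st.py; python3 shift.py '[[[0, 0, 0], 0, 0], [[0, 0, 0], 0, 0], [[0, 0, 0], 0, 0], [[0, 0, 0], 0, 0]]' >/dev/null; python3 st.py
```

```text
t 9.5 machine xyz mm [-92.9  61.7  73.8] yaw err -0.0008 tilt [-0.003  0.    -1.   ] F [ 0.9  0.8 12.8] w -0.0001 j [-0.47  0.38  1.79  0.    0.97 -1.44]
t 9.67 machine xyz mm [-92.9  61.7  73.6] yaw err -0.0007 tilt [-0.003  0.    -1.   ] F [-1.4  2.  19.1] w -0.0001 j [-0.47  0.38  1.79  0.    0.97 -1.44]
t 10.0 machine xyz mm [-92.9  61.7  73.6] yaw err -0.0007 tilt [-0.003  0.001 -1.   ] F [-0.5  2.1 19.4] w -0.0001 j [-0.47  0.38  1.79  0.    0.97 -1.44]
```

```bash
python3 - <<'E'
from plant import env, cam, job
import cv2,numpy as np
a=cam.read_camera("side")[200:350,225:385];b=cam.read_camera("top")[160:310,320:480]
cv2.imwrite("pics/end.png",cv2.resize(np.hstack([a,b])[:,:,::-1],None,fx=2.5,fy=2.5,interpolation=cv2.INTER_CUBIC))
E
```

```text
(no output)
```

View pics/end.png

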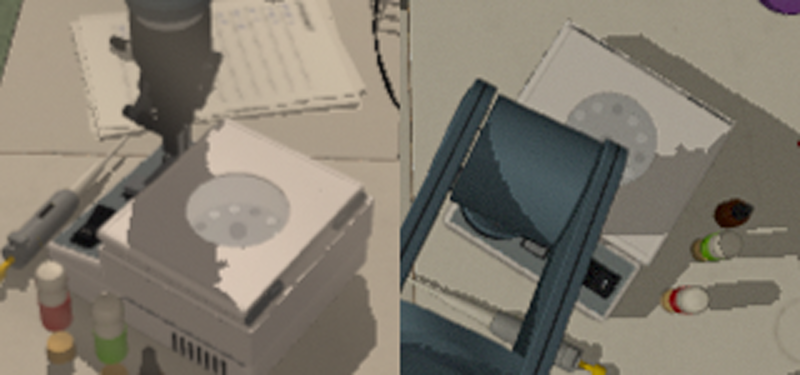

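The lid is shut, the rocker is on, the tips are on the round key at (175,150), and the vials, bottle and pipette look undisturbed. Handing in.

```bash
python3 -c "
from plant import env, cam, job
print(job.sign_off())"
```

```text
the job is handed in; nothing more can be done
None
```

I latched the lid, switched the rocker on, and handed the job in at about 10 s with the short-spin key held fully down (about 19 N); I kept off the lid-release key, and nothing I could see round the machine had moved.

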